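# Fix the setting stake in the bench socket

## Robot

A 7-joint arm with a two-finger parallel gripper is mounted at the origin on the work surface. World frame = base frame: x ahead of the robot, y to its left, z up, the work surface at z = 0. Lengths are in m, angles in rad, forces in N, time in s.
With the tool pointing down it reaches from about 0.425 to 0.925 m from the base axis. Payload 6.8 kg.
Tool frame: the origin (TCP) lies on the centre line of the jaws, within the pads' length; the fingertips stand 19 mm ahead of it and the grasp point (between the pads) is the TCP; z points along the fingers, y is the line along which they close (so a half turn about z gives the same grasp; the last joint's range is limited). The gripper opens to 85 mm and grips with 20 to 120 N. Pads are 22 mm wide; open, the fingers measure 114 mm over their backs; the gripper's body (76 mm by 85 mm) begins 54 mm behind the grasp point. The pads swing forward as they close: fully open they stand 13 mm farther back than shut.
Start: joints at [-1.224, 0.477, 0.022, 1.555, -0.011, 1.109, -0.083], TCP at [0.297, 0.606, 0.25] pointing down, gripper open.
Joint ranges: [-2.96, 2.96], [-0.34, 2.1], [-1.41, 1.46], [0.24, 2.44], [-1.37, 4.51], [0.17, 1.92], [-2.96, 2.96]. Speed limits (rad/s): [2.39, 2.39, 3.14, 3.14, 3.14, 3.14, 3.14].

## Interface

Orientations are given as a rotation vector (axis times angle).
In Python, from bench import r gives the robot as it stands. The module is installed in compiled form; this text tells all that it offers.
- The arm moves only by the tool arm_command, never from a script. Its argument "rows" is a list of rows, each an object of numbers: "fingers": the opening, from -1 (shut) to 1 (fully open); "x", "y", "z": the shift along the tool's x, y, z in m; "ax", "ay", "az": the turn, a rotation vector about the tool's x, y, z in degrees. In form: [{"fingers": .., "x": .., "y": .., "z": .., "ax": .., "ay": .., "az": ..}, ...]. A call has 1 to 10 rows; each row shifts and turns the commanded pose from where the row before left it, along the tool's axes as they then stand; what a row does not reach is not made up. A row lasts 1/12 s, in which the tool goes at most 41.7 mm and 7.16 degrees, less where a joint would pass 70% of its speed; a pose out of reach is approached as far as the arm can. A call is refused whole if a number of a shift passes 0.0417 or a number of a turn 7.16, either way. A call with a gripper value outside its range is refused whole. The fingers move at their own pace and stop on an object; "grip_force" is the grip in N (left out, the last holds). Time passes only in rows, so rows that do not move let the fingers close. It gives the time, the measured TCP pose, the force, the opening and the grip force at its end, in the units of the state.
- r.get_obs(): the state, without advancing time (a new reading comes with each control period).
- r.grab_frame(name): name is "side" or "top" or "wrist"; returns a dict with "frame" (420x560x3 uint8, red, green, blue), "depth" (420x560 float32, m along the optical axis (not along the pixel's ray), 0 where there is no reading), "K" (3x3 intrinsics, pixels), "world_from_camera" (4x4, takes a point from camera to world coordinates). Camera axes: x right, y down, z forward; pixel columns grow to the right and rows downward; lengths in m; the calibration is good to about 2 mm. A picture is of the moment at which its call begins.
- r.hand_in(): hands the job in; it is judged then, once.
The state is a dict: "clock": time; "joints": joint angles; "qvel": joint speeds; "tau": joint torques, N m; "tcp_pos": TCP position; "orientation": TCP orientation; "contact_force": force on the tool from outside, world axes, zero at the start; "moment": the same for the moment, N m; "grip_width": finger opening in m; "gripper_force": force on a finger pad.
Only numpy, scipy, OpenCV 4.12 (cv2) and the standard library are available. Lean on these libraries where they do the work, as an engineer would, in place of code of your own. Each camera call takes 0.05 s, during which the arm holds its last target. There are 200 camera calls.

## Task

Lift the flat-topped steel setting stake out of its wooden rest, stand its tapered shank loosely in the socket bolted to the bench and let go of it. Then drive it down with the rubber-headed mallet, gently and without hard blows, until it locks and sinks no further; do not force it down by hand. Finally stand the mallet upright on the bench again, and leave the domed stake and the other small things on the bench where they are.

Things in the scene. Friction and masses are not known exactly. Their poses are not given: they have to be found in the camera images.
- stake: Flat-topped steel stake, 0.25-0.45 kg, upright, 86 mm tall. Origin: centre of the shank's lower end; z up its axis. Round shank z 0-46 mm, tapering from 24 mm diameter at the shoulder to 16 mm at the end; cylindrical head 34 mm diameter, z 46-86 mm, flat top. Starts in one of two wooden rests (70x70 mm, 51 mm high): shank in a loose 27 mm hole, shoulder on the rest's top, only the head showing.
- domed_stake: A second stake in the other rest, with the same shank, shoulder width, height and origin, but above a 6 mm thick collar its head is a slim 24 mm round post with a domed top. Not needed: leave it alone.
- socket_mouth (a point): Centre of the 26 mm mouth in the top of the fixed grey socket: block 80x80 mm, 60 mm tall, yaw within 0.4 rad. Let in loosely the shank goes 28-29 mm deep into a sprung tapered liner (0.6 mm play). The liner gives only above 13-17 N downwards (weights count) and stays where left. 3.5-14.5 mm deeper, not known beforehand, the shank locks: a hard stop, shoulder still 3 mm or more clear.
- mallet: Upright hand mallet standing on its head, 0.22-0.45 kg, 100 mm tall. Origin: centre of its underside, z up. Black rubber head 48 mm diameter, z 0-45 mm, its flat underside is the striking face; round wooden handle 28 mm diameter, z 45-100 mm, in line above it. Hold the handle and bring the head straight down on the stake's top; press slowly (8 mm/s): over 30 N is too hard.
- key_a: Silver L-shaped frame corner key, legs 38 mm, 5 mm thick, lying on the bench; origin under its corner. Bystander.
- key_b: Another such corner key. Bystander.
- key_c: Another such corner key. Bystander.
- roller: Black rubber hand roller, 36 mm diameter, 100 mm wide, handle 90 mm, lying on the bench. Bystander.
- bradawl: Bradawl 115 mm long lying on the bench, 20 mm thick. Bystander.
Mind the look-alikes: they are no part of the job. What is shaped like the mallet but red is not meant.

How it is judged:
By the outcome, as a careful person would: the job done as asked, in the order asked, and still so for the second after the job is handed in, with the robot touching nothing.
It also fails if it takes over 70 s, if anything falls off the work surface, if the arm or the gripper's body presses on something with over 40 N, if the wrist force passes 120 N, or if a joint passes its speed limit or range.

## Working session

There is one attempt and no reset: what is moved stays moved. The work goes in short steps, Python scripts to look and compute and a tool call to move; the robot and the scene stay as the last step left them, time stands still between calls to the robot, and variables do not carry over. Pictures are saved under pics/ and viewed, at most 10 in all, crops included, and the job is handed in when it is done.

Besides the shell and the picture viewer there is one more tool, called after "Emit:" as name([rows], argument=value, ...), one row to a line, values as JSON. arm_command: Moves the arm, as the interface text tells. Its arguments: {"type":"object","properties":{"rows":{"type":"array"},"grip_force":{"type":"number"}},"required":["rows"]}

```bash
mkdir -p pics; cat > h.py <<'E'
import numpy as np, cv2
from bench import r
from scipy.spatial.transform import Rotation as R
def grab(n):
    f=r.grab_frame(n); np.savez('last_%s.npz'%n,**f); return f
def load(n): return np.load('last_%s.npz'%n)
def pts(f):
    d=f['depth'];v,u=np.mgrid[:420,:560];K=f['K']
    p=np.stack([(u-K[0,2])/K[0,0]*d,(v-K[1,2])/K[1,1]*d,d],-1)
    T=f['world_from_camera']; P=p@T[:3,:3].T+T[:3,3]; P[d==0]=np.nan; return P
E
python3 - <<'E'
from h import *
o=r.get_obs(); print(o)
a=[]
for n in('top','side'):
    f=grab(n); cv2.imwrite(f'pics/{n}0.png',f['frame'][...,::-1]); print(n,f['K'].tolist(),f['world_from_camera'].round(3).tolist())
E
```

```text
{'clock': 0.0, 'joints': array([-1.22414671,  0.47781774,  0.02234004,  1.55649293, -0.01150317,
        1.10932637, -0.08309583]), 'qvel': array([-0.00097801,  0.00021121,  0.00042263, -0.00111984, -0.00053234,
        0.00075672, -0.00070591]), 'tau': array([-7.27586357e-04, -5.96447110e+01,  1.60752274e+00, -2.81181407e+01,
        1.24640384e-02,  9.55233991e-03, -3.04196715e-05]), 'tcp_pos': array([0.29623983, 0.60586534, 0.24929638]), 'orientation': array([-7.08077360e-01, -3.06045428e+00,  2.97427254e-03]), 'contact_force': array([ 0.4128512 , -0.33522413, -0.30822884]), 'moment': array([0.01196596, 0.02197311, 0.03592293]), 'gripper_force': 0.0, 'grip_width': 0.0853853065257176}
top [[446.0635240156154, 0.0, 281.18146569785586], [0.0, 446.0635240156154, 207.3569026725305], [0.0, 0.0, 1.0]] [[0.024, -0.999, 0.03, 0.519], [-0.999, -0.025, -0.023, -0.008], [0.024, -0.029, -0.999, 0.866], [0.0, 0.0, 0.0, 1.0]]
side [[532.1613611252454, 0.0, 276.4261061198683], [0.0, 532.1613611252454, 205.848892269713], [0.0, 0.0, 1.0]] [[0.719, -0.483, 0.499, 0.039], [-0.695, -0.503, 0.514, -0.52], [0.002, -0.717, -0.697, 0.783], [0.0, 0.0, 0.0, 1.0]]
```

View pics/top0.png

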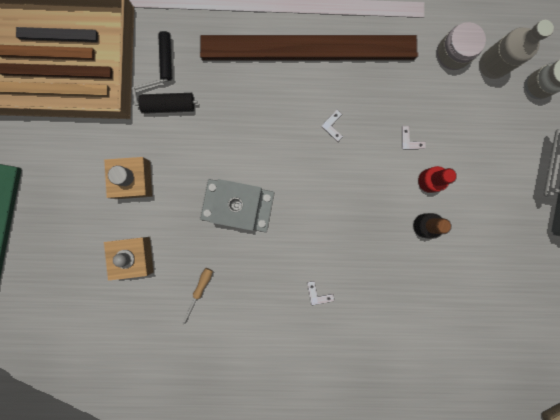

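View pics/side0.png

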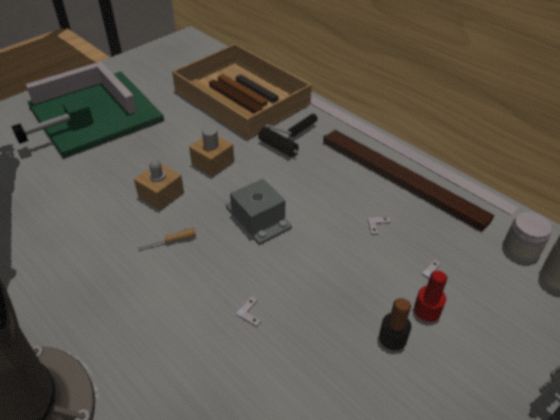

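Top view: the flat stake is at (119,176) and the domed look-alike at (122,259). The socket mouth is at (236,204). The black mallet is at (431,225), and a red look-alike is at (436,179). The flat, wide head at (119,176) and the black head with wooden handle at (431,225) fit the description. I'll measure both and confirm in one crop.

```bash
python3 - <<'E'
from h import *
f=load('top');P=pts(f)
im=f['frame'][...,::-1]
a=cv2.resize(im[150:285,95:275],None,fx=2.9,fy=2.9,interpolation=3);b=cv2.resize(im[150:285,400:490],None,fx=2.9,fy=2.9,interpolation=3)
cv2.imwrite('pics/c1.png',np.hstack([a,b]))
def sel(u0,u1,v0,v1,z0,z1,n):
    Q=P[v0:v1,u0:u1].reshape(-1,3);Q=Q[(Q[:,2]>z0)&(Q[:,2]<z1)]
    c,rad=cv2.minEnclosingCircle(Q[:,:2].astype(np.float32)*1000)
    print(n,len(Q),Q.mean(0).round(4),'circ',np.round(c,1),round(rad,1),'rect',cv2.minAreaRect(Q[:,:2].astype(np.float32)*1000))
sel(100,150,155,200,.083,.1,'flat top')
sel(100,150,155,200,.045,.058,'flat rest')
sel(100,150,235,285,.07,.1,'domed')
sel(100,150,235,285,.045,.054,'dom rest')
sel(195,275,175,235,.054,.066,'socket')
sel(405,460,205,245,.09,.11,'mallet top')
sel(405,460,205,245,.03,.055,'mallet head')
sel(405,465,160,200,.09,.11,'red top')
E
```

```text
flat top 316 [0.5907 0.2583 0.09  ] circ [590.9 259.1] 17.2 rect ((590.9906616210938, 259.2338562011719), (31.919479370117188, 33.38124084472656), 1.8242052793502808)
flat rest 1119 [0.5902 0.2557 0.0505] circ [591.  258.4] 48.6 rect ((591.0782470703125, 259.48675537109375), (70.32852935791016, 71.19754028320312), 5.110756874084473)
domed 174 [0.444  0.2505 0.0853] circ [443.5 252.9] 11.9 rect ((443.8809814453125, 252.25961303710938), (22.305849075317383, 22.031524658203125), 83.7303695678711)
dom rest 1235 [0.4434 0.2521 0.0504] circ [443.4 253.3] 49.1 rect ((442.9962463378906, 253.53927612304688), (70.03105926513672, 71.64826965332031), 8.183987617492676)
socket 1854 [0.5458 0.0571 0.0592] circ [545.9  56.5] 55.8 rect ((545.9052124023438, 56.940025329589844), (80.1710205078125, 79.9583511352539), 80.57447052001953)
mallet top 211 [ 0.5161 -0.3071  0.0976] circ [ 515.8 -308.5] 14.3 rect ((515.8651123046875, -308.1974182128906), (27.163419723510742, 26.526119232177734), 30.93239974975586)
mallet head 324 [ 0.5159 -0.2993  0.0428] circ [ 516.  -308.2] 23.8 rect ((516.1300048828125, -304.87188720703125), (39.76205825805664, 47.16680908203125), 88.23344421386719)
red top 208 [ 0.6038 -0.3154  0.0977] circ [ 604.  -316.9] 14.0 rect ((604.3701782226562, -316.3321838378906), (26.2546329498291, 26.950790405273438), 84.3691177368164)
```

View pics/c1.png

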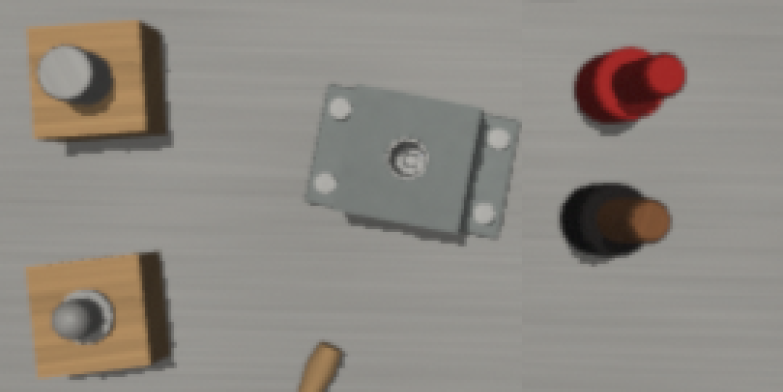

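Confirmed: the flat head is in the upper rest and the mallet is the black one with the wooden handle. Next, the mouth position and a helper for move shifts.

```bash
cat >> h.py <<'E'
def shift(target):
    o=r.get_obs();M=R.from_rotvec(o['orientation'])
    print('t',round(o['clock'],2),'tcp',o['tcp_pos'].round(4),'F',o['contact_force'].round(1),'w',round(o['grip_width'],4))
    s=M.inv().apply(np.array(target)-o['tcp_pos']);print('tool shift mm',(s*1000).round(1))
    print('axes (cols x,y,z)',M.as_matrix().round(3).tolist())
def ray(f,u,v,z):
    K=f['K'];T=f['world_from_camera'];d=T[:3,:3]@np.array([(u-K[0,2])/K[0,0],(v-K[1,2])/K[1,1],1]);c=T[:3,3]
    return c+d*(z-c[2])/d[2]
E
python3 - <<'E'
from h import *
f=load('top');print(ray(f,235.7,204.8,.06))
shift([.591,.259,.20])
E
```

```text
[0.54503763 0.05587315 0.06      ]
t 0.1 tcp [0.2963 0.6059 0.2494] F [ 0.2 -1.1  0.4] w 0.0854
tool shift mm [-417.1 -182.1   49.8]
axes (cols x,y,z) [[-0.898, 0.439, -0.001], [0.439, 0.898, -0.002], [-0.0, -0.002, -1.0]]
```

Emit:
arm_command([
  {"fingers":1,"x":-0.035,"y":-0.015,"z":0.004},
  {"fingers":1,"x":-0.0415,"y":-0.018,"z":0.004},
  {"fingers":1,"x":-0.0415,"y":-0.018,"z":0.004},
  {"fingers":1,"x":-0.0415,"y":-0.018,"z":0.004},
  {"fingers":1,"x":-0.0415,"y":-0.018,"z":0.004},
  {"fingers":1,"x":-0.0415,"y":-0.018,"z":0.004},
  {"fingers":1,"x":-0.0415,"y":-0.018,"z":0.004},
  {"fingers":1,"x":-0.0415,"y":-0.018,"z":0.004},
  {"fingers":1,"x":-0.0415,"y":-0.018,"z":0.004},
  {"fingers":1,"x":-0.03,"y":-0.015,"z":0.004},
])

```text
validation failed for argument at $.ro...
```

```bash
python3 - <<'E'
from h import *
f=grab('wrist');cv2.imwrite('pics/w1.png',f['frame'][...,::-1]);P=pts(f)
Q=P.reshape(-1,3);Q=Q[(Q[:,2]>.083)&(Q[:,2]<.1)&(np.hypot(Q[:,0]-.591,Q[:,1]-.259)<.04)]
if len(Q): print(len(Q),Q.mean(0),cv2.minEnclosingCircle(Q[:,:2].astype(np.float32)*1000))
Q=P.reshape(-1,3);Q=Q[(Q[:,2]>.054)&(Q[:,2]<.066)&(np.hypot(Q[:,0]-.546,Q[:,1]-.057)<.06)]
if len(Q): print(len(Q),cv2.minAreaRect(Q[:,:2].astype(np.float32)*1000))
shift([.591,.259,.20])
E
```

```text
t 0.15 tcp [0.2963 0.606  0.2495] F [ 0.7 -0.2  0.4] w 0.0851
tool shift mm [-417.1 -182.2   49.9]
axes (cols x,y,z) [[-0.898, 0.439, -0.001], [0.439, 0.898, -0.001], [-0.0, -0.001, -1.0]]
```

Emit:
arm_command([
  {"fingers":1.0,"x":-0.035,"y":-0.015,"z":0.004,"ax":0.0,"ay":0.0,"az":0.0},
  {"fingers":1.0,"x":-0.038,"y":-0.017,"z":0.004,"ax":0.0,"ay":0.0,"az":0.0},
])

```text
clock: 0.32
tcp_pos: [0.3452, 0.5477, 0.2417]
orientation: [-0.697, -3.061, -0.001]
contact_force: [0.9, -0.2, 0.0]
grip_width: 0.0851
gripper_force: 0.0
```

Emit:
arm_command([
  {"fingers":1.0,"x":-0.038,"y":-0.017,"z":0.005,"ax":0.0,"ay":0.0,"az":0.0},
  {"fingers":1.0,"x":-0.038,"y":-0.017,"z":0.005,"ax":0.0,"ay":0.0,"az":0.0},
  {"fingers":1.0,"x":-0.038,"y":-0.017,"z":0.005,"ax":0.0,"ay":0.0,"az":0.0},
  {"fingers":1.0,"x":-0.038,"y":-0.017,"z":0.005,"ax":0.0,"ay":0.0,"az":0.0},
  {"fingers":1.0,"x":-0.038,"y":-0.017,"z":0.005,"ax":0.0,"ay":0.0,"az":0.0},
  {"fingers":1.0,"x":-0.038,"y":-0.017,"z":0.005,"ax":0.0,"ay":0.0,"az":0.0},
  {"fingers":1.0,"x":-0.038,"y":-0.017,"z":0.005,"ax":0.0,"ay":0.0,"az":0.0},
  {"fingers":1.0,"x":-0.038,"y":-0.017,"z":0.005,"ax":0.0,"ay":0.0,"az":0.0},
  {"fingers":1.0,"x":-0.038,"y":-0.014,"z":0.0,"ax":0.0,"ay":0.0,"az":0.0},
  {"fingers":1.0,"x":0.0,"y":0.0,"z":0.0,"ax":0.0,"ay":0.0,"az":0.0},
])

```text
clock: 1.15
tcp_pos: [0.5939, 0.2518, 0.2023]
orientation: [0.727, 3.052, -0.007]
contact_force: [0.7, -1.6, 0.8]
grip_width: 0.0853
gripper_force: 0.0
```

```bash
python3 - <<'E'
from h import *
f=grab('wrist');cv2.imwrite('pics/w1.png',f['frame'][...,::-1]);P=pts(f)
Q=P.reshape(-1,3);Q=Q[(Q[:,2]>.083)&(Q[:,2]<.1)&(np.hypot(Q[:,0]-.591,Q[:,1]-.259)<.04)]
if len(Q): print(len(Q),Q.mean(0),cv2.minEnclosingCircle(Q[:,:2].astype(np.float32)*1000))
Q=P.reshape(-1,3);Q=Q[(Q[:,2]>.054)&(Q[:,2]<.066)&(np.hypot(Q[:,0]-.546,Q[:,1]-.057)<.06)]
if len(Q): print(len(Q),cv2.minAreaRect(Q[:,:2].astype(np.float32)*1000))
shift([.591,.259,.20])
E
```

```text
1687 [0.58945284 0.26151295 0.08990715] ((590.5974731445312, 261.1202392578125), 17.03293228149414)
7964 ((545.8875732421875, 58.53549575805664), (82.09941101074219, 80.50643157958984), 80.55894470214844)
t 1.2 tcp [0.5913 0.256  0.2022] F [-1.6  0.9  0.4] w 0.0853
tool shift mm [1.6 2.5 2.2]
axes (cols x,y,z) [[-0.894, 0.448, 0.001], [0.448, 0.894, -0.003], [-0.003, -0.002, -1.0]]
```

View pics/w1.png

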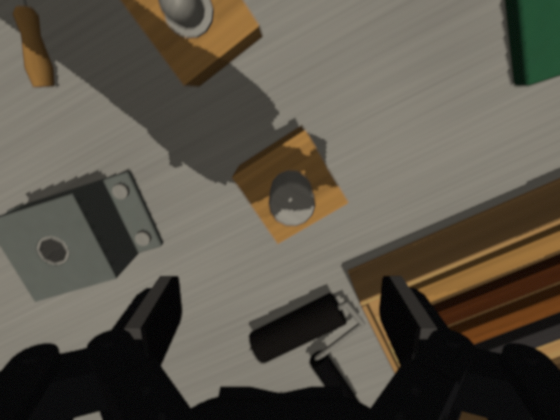

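The wrist view shows the stake head at (292,198) and the mouth at (53,250). Stake is at about (0.5907, 0.2600), so I'll go down in line with it.

Emit:
arm_command([
  {"fingers":1.0,"x":0.002,"y":0.003,"z":0.02,"ax":0.0,"ay":0.0,"az":0.0},
  {"fingers":1.0,"x":0.0,"y":0.0,"z":0.025,"ax":0.0,"ay":0.0,"az":0.0},
  {"fingers":1.0,"x":0.0,"y":0.0,"z":0.025,"ax":0.0,"ay":0.0,"az":0.0},
  {"fingers":1.0,"x":0.0,"y":0.0,"z":0.02,"ax":0.0,"ay":0.0,"az":0.0},
  {"fingers":1.0,"x":0.0,"y":0.0,"z":0.015,"ax":0.0,"ay":0.0,"az":0.0},
  {"fingers":1.0,"x":0.0,"y":0.0,"z":0.01,"ax":0.0,"ay":0.0,"az":0.0},
  {"fingers":1.0,"x":0.0,"y":0.0,"z":0.0,"ax":0.0,"ay":0.0,"az":0.0},
  {"fingers":1.0,"x":0.0,"y":0.0,"z":0.0,"ax":0.0,"ay":0.0,"az":0.0},
  {"fingers":1.0,"x":0.0,"y":0.0,"z":0.0,"ax":0.0,"ay":0.0,"az":0.0},
])

```text
clock: 1.95
tcp_pos: [0.588, 0.2666, 0.0887]
orientation: [0.707, 3.06, 0.002]
contact_force: [0.3, -1.3, 0.6]
grip_width: 0.0853
gripper_force: 0.0
```

```bash
python3 - <<'E'
from h import *
shift([.5907,.260,.076])
E
```

```text
t 1.95 tcp [0.588  0.2666 0.0887] F [ 0.3 -1.3  0.6] w 0.0853
tool shift mm [-5.3 -4.7 12.7]
axes (cols x,y,z) [[-0.898, 0.439, 0.001], [0.439, 0.898, 0.001], [-0.001, 0.002, -1.0]]
```

Emit:
arm_command([
  {"fingers":1.0,"x":-0.005,"y":-0.0045,"z":0.006,"ax":0.0,"ay":0.0,"az":0.0},
  {"fingers":1.0,"x":0.0,"y":0.0,"z":0.006,"ax":0.0,"ay":0.0,"az":0.0},
  {"fingers":1.0,"x":0.0,"y":0.0,"z":0.0,"ax":0.0,"ay":0.0,"az":0.0},
  {"fingers":1.0,"x":0.0,"y":0.0,"z":0.0,"ax":0.0,"ay":0.0,"az":0.0},
  {"fingers":1.0,"x":0.0,"y":0.0,"z":0.0,"ax":0.0,"ay":0.0,"az":0.0},
  {"fingers":1.0,"x":0.0,"y":0.0,"z":0.0,"ax":0.0,"ay":0.0,"az":0.0},
])

```text
clock: 2.45
tcp_pos: [0.5901, 0.2599, 0.0757]
orientation: [0.708, 3.061, 0.001]
contact_force: [0.5, -0.6, 0.3]
grip_width: 0.0852
gripper_force: 0.0
```

Emit:
arm_command([
  {"fingers":-1.0,"x":0.0,"y":0.0,"z":0.0,"ax":0.0,"ay":0.0,"az":0.0},
  {"fingers":-1.0,"x":0.0,"y":0.0,"z":0.0,"ax":0.0,"ay":0.0,"az":0.0},
  {"fingers":-1.0,"x":0.0,"y":0.0,"z":0.0,"ax":0.0,"ay":0.0,"az":0.0},
  {"fingers":-1.0,"x":0.0,"y":0.0,"z":0.0,"ax":0.0,"ay":0.0,"az":0.0},
  {"fingers":-1.0,"x":0.0,"y":0.0,"z":0.0,"ax":0.0,"ay":0.0,"az":0.0},
  {"fingers":-1.0,"x":0.0,"y":0.0,"z":0.0,"ax":0.0,"ay":0.0,"az":0.0},
  {"fingers":-1.0,"x":0.0,"y":0.0,"z":0.0,"ax":0.0,"ay":0.0,"az":0.0},
  {"fingers":-1.0,"x":0.0,"y":0.0,"z":0.0,"ax":0.0,"ay":0.0,"az":0.0},
  {"fingers":-1.0,"x":0.0,"y":0.0,"z":0.0,"ax":0.0,"ay":0.0,"az":0.0},
  {"fingers":-1.0,"x":0.0,"y":0.0,"z":0.0,"ax":0.0,"ay":0.0,"az":0.0},
], grip_force=50)

```text
clock: 3.28
tcp_pos: [0.5904, 0.2602, 0.0761]
orientation: [0.708, 3.06, 0.002]
contact_force: [0.8, 1.5, 5.5]
grip_width: 0.0326
gripper_force: 49.8
```

Emit:
arm_command([
  {"fingers":-1.0,"x":0.0,"y":0.0,"z":-0.004,"ax":0.0,"ay":0.0,"az":0.0},
  {"fingers":-1.0,"x":0.0,"y":0.0,"z":-0.01,"ax":0.0,"ay":0.0,"az":0.0},
  {"fingers":-1.0,"x":0.0,"y":0.0,"z":-0.016,"ax":0.0,"ay":0.0,"az":0.0},
  {"fingers":-1.0,"x":0.0,"y":0.0,"z":-0.02,"ax":0.0,"ay":0.0,"az":0.0},
  {"fingers":-1.0,"x":0.0,"y":0.0,"z":-0.02,"ax":0.0,"ay":0.0,"az":0.0},
  {"fingers":-1.0,"x":0.0,"y":0.0,"z":-0.015,"ax":0.0,"ay":0.0,"az":0.0},
  {"fingers":-1.0,"x":0.0,"y":0.0,"z":-0.01,"ax":0.0,"ay":0.0,"az":0.0},
  {"fingers":-1.0,"x":0.0,"y":0.0,"z":0.0,"ax":0.0,"ay":0.0,"az":0.0},
  {"fingers":-1.0,"x":0.0,"y":0.0,"z":0.0,"ax":0.0,"ay":0.0,"az":0.0},
  {"fingers":-1.0,"x":0.0,"y":0.0,"z":0.0,"ax":0.0,"ay":0.0,"az":0.0},
])

```text
clock: 4.12
tcp_pos: [0.589, 0.259, 0.1693]
orientation: [-0.708, -3.059, 0.003]
contact_force: [-0.6, 0.6, -4.1]
grip_width: 0.0326
gripper_force: 50.9
```

```bash
python3 - <<'E'
from h import *
f=grab('wrist');P=pts(f)
o=r.get_obs();t=o['tcp_pos']
Q=P.reshape(-1,3);Q=Q[(abs(Q[:,2]-t[2]-.015)<.008)&(np.hypot(Q[:,0]-t[0],Q[:,1]-t[1])<.025)]
if len(Q): print('head',len(Q),np.median(Q[:,2]),cv2.minEnclosingCircle(Q[:,:2].astype(np.float32)*1000))
Q=P.reshape(-1,3);Q=Q[(Q[:,2]>.054)&(Q[:,2]<.066)&(np.hypot(Q[:,0]-.546,Q[:,1]-.057)<.06)]
if len(Q): print(len(Q),cv2.minAreaRect(Q[:,:2].astype(np.float32)*1000))
# mouth: dark/low contour in wrist
K=f['K'];T=f['world_from_camera']
def proj(p):
    c=T[:3,:3].T@(np.array(p)-T[:3,3]);return (K@c)[:2]/c[2]
print(proj([.5455,.0565,.06]),proj(t))
cv2.imwrite('pics/w2.png',f['frame'][...,::-1])
shift([.5455,.0570,.166])
E
```

```text
head 7460 0.18323408416190332 ((585.9767456054688, 260.6160888671875), 23.574243545532227)
7097 ((545.9605712890625, 59.23219680786133), (81.33387756347656, 80.96353149414062), 80.13490295410156)
[ 16.1701298 279.4468971] [281.8906514  305.89082588]
t 4.17 tcp [0.589  0.2591 0.1691] F [-0.   0.2 -3.9] w 0.0326
tool shift mm [ -49.8 -200.7    3.5]
axes (cols x,y,z) [[-0.898, 0.439, -0.003], [0.439, 0.898, -0.001], [0.002, -0.002, -1.0]]
```

View pics/w2.png

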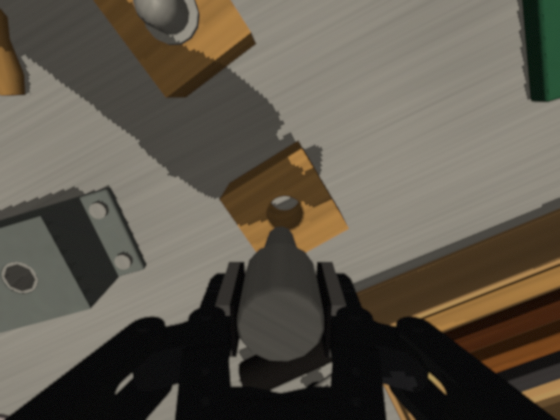

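The stake is held (weight about 4 N) at (280,300) and the mouth is at (19,277). I'll move beside the socket so both show in one wrist view.

Emit:
arm_command([
  {"fingers":-1.0,"x":-0.008,"y":-0.015,"z":0.0,"ax":0.0,"ay":0.0,"az":0.0},
  {"fingers":-1.0,"x":-0.014,"y":-0.03,"z":0.0,"ax":0.0,"ay":0.0,"az":0.0},
  {"fingers":-1.0,"x":-0.016,"y":-0.035,"z":0.0,"ax":0.0,"ay":0.0,"az":0.0},
  {"fingers":-1.0,"x":-0.016,"y":-0.035,"z":0.0,"ax":0.0,"ay":0.0,"az":0.0},
  {"fingers":-1.0,"x":-0.016,"y":-0.035,"z":0.0,"ax":0.0,"ay":0.0,"az":0.0},
  {"fingers":-1.0,"x":-0.016,"y":-0.03,"z":0.0,"ax":0.0,"ay":0.0,"az":0.0},
  {"fingers":-1.0,"x":-0.01,"y":-0.02,"z":0.0,"ax":0.0,"ay":0.0,"az":0.0},
  {"fingers":-1.0,"x":0.0,"y":0.0,"z":0.0,"ax":0.0,"ay":0.0,"az":0.0},
  {"fingers":-1.0,"x":0.0,"y":0.0,"z":0.0,"ax":0.0,"ay":0.0,"az":0.0},
  {"fingers":-1.0,"x":0.0,"y":0.0,"z":0.0,"ax":0.0,"ay":0.0,"az":0.0},
])

```text
clock: 5.0
tcp_pos: [0.5879, 0.0381, 0.1699]
orientation: [-0.708, -3.059, -0.0]
contact_force: [-0.6, 1.1, -3.1]
grip_width: 0.0327
gripper_force: 50.9
```

```bash
python3 - <<'E'
from h import *
f=grab('wrist');P=pts(f)
o=r.get_obs();t=o['tcp_pos'];M=R.from_rotvec(o['orientation'])
L=M.inv().apply((P-t).reshape(-1,3)).reshape(P.shape)
m=(abs(L[...,2]+.0145)<.004)&(np.hypot(L[...,0],L[...,1])<.022)
q=L[m]*1000;print('head tool mm',len(q),q.mean(0).round(1),'x',np.percentile(q[:,0],[1,99]).round(1),'y',np.percentile(q[:,1],[1,99]).round(1))
im=f['frame'];K=f['K'];T=f['world_from_camera']
c=T[:3,:3].T@(np.array([.5455,.0575,.06])-T[:3,3]);u,v=((K@c)[:2]/c[2]).round().astype(int);print(u,v)
g=cv2.cvtColor(im,cv2.COLOR_RGB2GRAY)
cv2.imwrite('pics/w3.png',cv2.resize(im[max(0,v-90):v+170,u-100:u+160,::-1],None,fx=2,fy=2))
print(max(0,v-90),u-100)
np.savez('w3u.npz',u=u,v=v)
shift([.5455,.0575,.17])
E
```

```text
head tool mm 6119 [  2.2  -1.  -14.1] x [-14.   16.2] y [-18.8  17.1]
280 152
62 180
t 5.05 tcp [0.588 0.039 0.17 ] F [-0.6  0.3 -2.9] w 0.0327
tool shift mm [46.3 -2.   0.1]
axes (cols x,y,z) [[-0.899, 0.438, -0.001], [0.438, 0.899, 0.001], [0.001, 0.0, -1.0]]
```

View pics/w3.png

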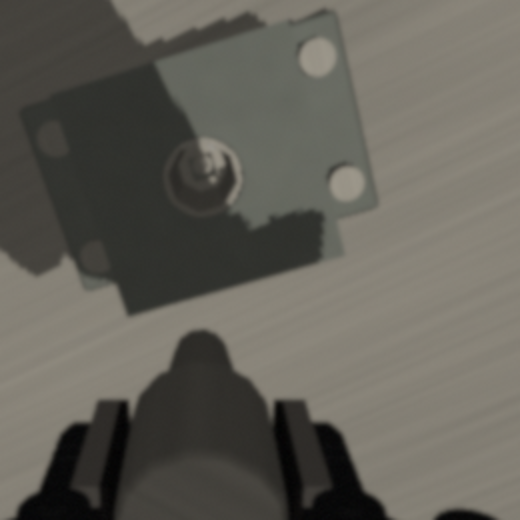

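```bash
python3 - <<'E'
from h import *
f=load('wrist');o=r.get_obs();t=o['tcp_pos'];M=R.from_rotvec(o['orientation'])
m=ray(f,281.5,150,.06);e=ray(f,280.5,227,t[2]+.0145-.086)
print('mouth w',m.round(4),'tool',(M.inv().apply(m-t)*1000).round(1),'tip edge tool',(M.inv().apply(e-t)*1000).round(1))
h=ray(f,280.5,62+455/2,t[2]+.0145);print('head rim far',(M.inv().apply(h-t)*1000).round(1))
E
```

```text
mouth w [0.5449 0.0593 0.06  ] tool [ 47.5  -0.7 110.1] tip edge tool [ 7.1 -1.4 71.5]
head rim far [ 16.4  -1.4 -14.5]
```

Emit:
arm_command([
  {"fingers":-1.0,"x":0.012,"y":0.0,"z":0.0,"ax":0.0,"ay":0.0,"az":0.0},
  {"fingers":-1.0,"x":0.018,"y":0.0,"z":0.0,"ax":0.0,"ay":0.0,"az":0.0},
  {"fingers":-1.0,"x":0.012,"y":0.0,"z":0.0,"ax":0.0,"ay":0.0,"az":0.0},
  {"fingers":-1.0,"x":0.006,"y":0.0,"z":0.005,"ax":0.0,"ay":0.0,"az":0.0},
  {"fingers":-1.0,"x":0.0,"y":0.0,"z":0.01,"ax":0.0,"ay":0.0,"az":0.0},
  {"fingers":-1.0,"x":0.0,"y":0.0,"z":0.01,"ax":0.0,"ay":0.0,"az":0.0},
  {"fingers":-1.0,"x":0.0,"y":0.0,"z":0.008,"ax":0.0,"ay":0.0,"az":0.0},
  {"fingers":-1.0,"x":0.0,"y":0.0,"z":0.0,"ax":0.0,"ay":0.0,"az":0.0},
  {"fingers":-1.0,"x":0.0,"y":0.0,"z":0.0,"ax":0.0,"ay":0.0,"az":0.0},
  {"fingers":-1.0,"x":0.0,"y":0.0,"z":0.0,"ax":0.0,"ay":0.0,"az":0.0},
])

```text
clock: 5.88
tcp_pos: [0.5457, 0.0585, 0.1374]
orientation: [0.709, 3.06, -0.0]
contact_force: [0.6, -0.1, -2.6]
grip_width: 0.0326
gripper_force: 50.9
```

```bash
python3 - <<'E'
from h import *
shift([.5452,.0582,.135])
f=grab('wrist');im=f['frame'][...,::-1]
a=cv2.resize(im[150:300,200:360],None,fx=2.5,fy=2.5);f=grab('side')
b=cv2.resize(f['frame'][130:280,190:350,::-1],None,fx=2.5,fy=2.5)
cv2.imwrite('pics/w4.png',np.hstack([a,b]))
E
```

```text
t 5.88 tcp [0.5457 0.0585 0.1374] F [ 0.6 -0.1 -2.6] w 0.0326
tool shift mm [ 0.3 -0.5  2.4]
axes (cols x,y,z) [[-0.898, 0.44, 0.0], [0.44, 0.898, -0.0], [-0.0, -0.0, -1.0]]
```

View pics/w4.png

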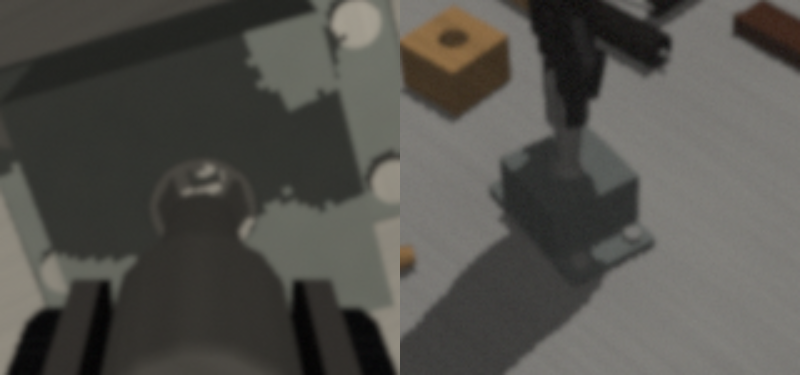

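```bash
python3 - <<'E'
from h import *
f=load('wrist');o=r.get_obs();t=o['tcp_pos'];M=R.from_rotvec(o['orientation'])
q=lambda u,v,z:(M.inv().apply(ray(f,u,v,z)-t)*1000).round(1)
print('ring top',q(280.8,214,.06),'L',q(260.8,232,.06),'R',q(300.8,232,.06),'tip edge',q(280,227,t[2]-.0715))
E
```

```text
ring top [13.7 -0.6 77.8] L [  1.8 -13.   77.8] R [ 1.8 11.9 77.9] tip edge [ 7.6 -1.  71.5]
```

The ring centre and tip agree within about 1 mm. I'll nudge and lower slowly.

Emit:
arm_command([
  {"fingers":-1.0,"x":0.001,"y":0.0004,"z":0.002,"ax":0.0,"ay":0.0,"az":0.0},
  {"fingers":-1.0,"x":0.0,"y":0.0,"z":0.005,"ax":0.0,"ay":0.0,"az":0.0},
  {"fingers":-1.0,"x":0.0,"y":0.0,"z":0.005,"ax":0.0,"ay":0.0,"az":0.0},
  {"fingers":-1.0,"x":0.0,"y":0.0,"z":0.005,"ax":0.0,"ay":0.0,"az":0.0},
  {"fingers":-1.0,"x":0.0,"y":0.0,"z":0.005,"ax":0.0,"ay":0.0,"az":0.0},
  {"fingers":-1.0,"x":0.0,"y":0.0,"z":0.003,"ax":0.0,"ay":0.0,"az":0.0},
  {"fingers":-1.0,"x":0.0,"y":0.0,"z":0.0,"ax":0.0,"ay":0.0,"az":0.0},
  {"fingers":-1.0,"x":0.0,"y":0.0,"z":0.0,"ax":0.0,"ay":0.0,"az":0.0},
])

```text
clock: 6.65
tcp_pos: [0.5445, 0.0596, 0.1123]
orientation: [-0.708, -3.06, 0.0]
contact_force: [0.4, -0.7, -3.4]
grip_width: 0.0325
gripper_force: 50.9
```

Emit:
arm_command([
  {"fingers":-1.0,"x":0.0,"y":0.0,"z":0.002,"ax":0.0,"ay":0.0,"az":0.0},
  {"fingers":-1.0,"x":0.0,"y":0.0,"z":0.002,"ax":0.0,"ay":0.0,"az":0.0},
  {"fingers":-1.0,"x":0.0,"y":0.0,"z":0.002,"ax":0.0,"ay":0.0,"az":0.0},
  {"fingers":-1.0,"x":0.0,"y":0.0,"z":0.001,"ax":0.0,"ay":0.0,"az":0.0},
  {"fingers":-1.0,"x":0.0,"y":0.0,"z":0.0,"ax":0.0,"ay":0.0,"az":0.0},
  {"fingers":-1.0,"x":0.0,"y":0.0,"z":0.0,"ax":0.0,"ay":0.0,"az":0.0},
])

```text
clock: 7.15
tcp_pos: [0.5448, 0.0596, 0.1055]
orientation: [0.708, 3.06, 0.0]
contact_force: [1.9, 0.7, -4.2]
grip_width: 0.0325
gripper_force: 50.9
```

Emit:
arm_command([
  {"fingers":-1.0,"x":0.0,"y":0.0,"z":0.001,"ax":0.0,"ay":0.0,"az":0.0},
  {"fingers":-1.0,"x":0.0,"y":0.0,"z":0.0005,"ax":0.0,"ay":0.0,"az":0.0},
  {"fingers":-1.0,"x":0.0,"y":0.0,"z":0.0,"ax":0.0,"ay":0.0,"az":0.0},
  {"fingers":-1.0,"x":0.0,"y":0.0,"z":0.0,"ax":0.0,"ay":0.0,"az":0.0},
])

```text
clock: 7.48
tcp_pos: [0.5449, 0.0596, 0.1042]
orientation: [0.708, 3.06, 0.0]
contact_force: [2.4, -1.3, -2.0]
grip_width: 0.0327
gripper_force: 51.1
```

Emit:
arm_command([
  {"fingers":-1.0,"x":-0.0004,"y":0.0,"z":0.0006,"ax":0.0,"ay":0.0,"az":0.0},
  {"fingers":-1.0,"x":0.0,"y":0.0,"z":0.0,"ax":0.0,"ay":0.0,"az":0.0},
  {"fingers":-0.1,"x":0.0,"y":0.0,"z":0.0,"ax":0.0,"ay":0.0,"az":0.0},
  {"fingers":0.1,"x":0.0,"y":0.0,"z":0.0,"ax":0.0,"ay":0.0,"az":0.0},
  {"fingers":0.5,"x":0.0,"y":0.0,"z":0.0,"ax":0.0,"ay":0.0,"az":0.0},
  {"fingers":1.0,"x":0.0,"y":0.0,"z":0.0,"ax":0.0,"ay":0.0,"az":0.0},
  {"fingers":1.0,"x":0.0,"y":0.0,"z":0.0,"ax":0.0,"ay":0.0,"az":0.0},
  {"fingers":1.0,"x":0.0,"y":0.0,"z":0.0,"ax":0.0,"ay":0.0,"az":0.0},
  {"fingers":1.0,"x":0.0,"y":0.0,"z":0.0,"ax":0.0,"ay":0.0,"az":0.0},
])

```text
clock: 8.23
tcp_pos: [0.5448, 0.0596, 0.1035]
orientation: [-0.708, -3.061, -0.0]
contact_force: [-0.2, -0.2, 0.1]
grip_width: 0.0853
gripper_force: 0.0
```

Emit:
arm_command([
  {"fingers":1.0,"x":0.0,"y":0.0,"z":-0.01,"ax":0.0,"ay":0.0,"az":0.0},
  {"fingers":1.0,"x":0.0,"y":0.0,"z":-0.02,"ax":0.0,"ay":0.0,"az":0.0},
  {"fingers":1.0,"x":0.0,"y":0.0,"z":-0.03,"ax":0.0,"ay":0.0,"az":0.0},
  {"fingers":1.0,"x":0.0,"y":0.0,"z":-0.03,"ax":0.0,"ay":0.0,"az":0.0},
  {"fingers":1.0,"x":0.0,"y":0.0,"z":-0.02,"ax":0.0,"ay":0.0,"az":0.0},
  {"fingers":1.0,"x":0.0,"y":0.0,"z":-0.01,"ax":0.0,"ay":0.0,"az":0.0},
  {"fingers":1.0,"x":0.0,"y":0.0,"z":0.0,"ax":0.0,"ay":0.0,"az":0.0},
  {"fingers":1.0,"x":0.0,"y":0.0,"z":0.0,"ax":0.0,"ay":0.0,"az":0.0},
])

```text
clock: 8.9
tcp_pos: [0.5447, 0.0595, 0.2233]
orientation: [0.708, 3.061, 0.0]
contact_force: [0.0, 0.4, -0.7]
grip_width: 0.0856
gripper_force: 0.0
```

```bash
python3 - <<'E'
from h import *
for n in ('wrist','side'):
    P=pts(grab(n)).reshape(-1,3);Q=P[(np.hypot(P[:,0]-.5445,P[:,1]-.059)<.03)&(P[:,2]>.108)&(P[:,2]<.13)]
    if len(Q):print(n,len(Q),Q.mean(0).round(4),np.percentile(Q[:,2],[5,50,95]).round(4),cv2.minEnclosingCircle(Q[Q[:,2]>.112][:,:2].astype(np.float32)*1000))
    if len(Q):
        A=np.c_[Q[:,:2],np.ones(len(Q))];print('tilt',np.linalg.lstsq(A,Q[:,2],rcond=None)[0].round(3))
shift([.516,-.308,.2])
E
```

```text
wrist 1753 [0.5437 0.0594 0.1165] [0.1135 0.1168 0.118 ] ((545.2804565429688, 58.9541130065918), 17.136367797851562)
tilt [ 0.049 -0.026  0.091]
side 222 [0.5444 0.0556 0.1171] [0.1099 0.1181 0.1209] ((546.6074829101562, 57.79521942138672), 17.75233268737793)
tilt [0.117 0.124 0.047]
t 9.0 tcp [0.5439 0.0594 0.222 ] F [ 0.4  0.1 -0.1] w 0.0854
tool shift mm [-136.4 -342.2   22.3]
axes (cols x,y,z) [[-0.898, 0.439, -0.003], [0.439, 0.898, -0.001], [0.002, -0.002, -1.0]]
```

The stake stands loose in the socket with its top at about 0.117. Now the mallet.

Emit:
arm_command([
  {"fingers":1.0,"x":-0.008,"y":-0.018,"z":0.0,"ax":0.0,"ay":0.0,"az":0.0},
  {"fingers":1.0,"x":-0.016,"y":-0.038,"z":0.0,"ax":0.0,"ay":0.0,"az":0.0},
  {"fingers":1.0,"x":-0.016,"y":-0.038,"z":0.0,"ax":0.0,"ay":0.0,"az":0.0},
  {"fingers":1.0,"x":-0.016,"y":-0.038,"z":0.0,"ax":0.0,"ay":0.0,"az":0.0},
  {"fingers":1.0,"x":-0.016,"y":-0.038,"z":0.0,"ax":0.0,"ay":0.0,"az":0.0},
  {"fingers":1.0,"x":-0.016,"y":-0.038,"z":0.0,"ax":0.0,"ay":0.0,"az":0.0},
  {"fingers":1.0,"x":-0.016,"y":-0.038,"z":0.0,"ax":0.0,"ay":0.0,"az":0.0},
  {"fingers":1.0,"x":-0.016,"y":-0.038,"z":0.0,"ax":0.0,"ay":0.0,"az":0.0},
  {"fingers":1.0,"x":-0.014,"y":-0.038,"z":0.0,"ax":0.0,"ay":0.0,"az":0.0},
  {"fingers":1.0,"x":-0.003,"y":-0.02,"z":0.0,"ax":0.0,"ay":0.0,"az":0.0},
])

```text
clock: 9.83
tcp_pos: [0.5155, -0.3135, 0.2218]
orientation: [-0.716, -3.057, 0.004]
contact_force: [-0.3, -0.8, 0.1]
grip_width: 0.0852
gripper_force: 0.0
```

Emit:
arm_command([
  {"fingers":1.0,"x":0.0,"y":0.0,"z":0.01,"ax":0.0,"ay":0.0,"az":0.0},
  {"fingers":1.0,"x":0.0,"y":0.0,"z":0.01,"ax":0.0,"ay":0.0,"az":0.0},
  {"fingers":1.0,"x":0.0,"y":0.0,"z":0.0,"ax":0.0,"ay":0.0,"az":0.0},
  {"fingers":1.0,"x":0.0,"y":0.0,"z":0.0,"ax":0.0,"ay":0.0,"az":0.0},
  {"fingers":1.0,"x":0.0,"y":0.0,"z":0.0,"ax":0.0,"ay":0.0,"az":0.0},
  {"fingers":1.0,"x":0.0,"y":0.0,"z":0.0,"ax":0.0,"ay":0.0,"az":0.0},
])

```text
clock: 10.33
tcp_pos: [0.5184, -0.3067, 0.2036]
orientation: [0.705, 3.061, 0.001]
contact_force: [0.2, 0.4, -0.3]
grip_width: 0.0855
gripper_force: 0.0
```

```bash
python3 - <<'E'
from h import *
f=grab('wrist');P=pts(f).reshape(-1,3);Q=P[(np.hypot(P[:,0]-.516,P[:,1]+.308)<.03)&(P[:,2]>.094)&(P[:,2]<.106)]
c,_=cv2.minEnclosingCircle(Q[:,:2].astype(np.float32)*1000);print(len(Q),c,_,np.median(Q[:,2]))
m=(pts(f)[...,2]>.094)&(pts(f)[...,2]<.106);print('rgb',[f['frame'][m&(abs(pts(f)[...,0]-x)<.02)].mean(0) for x in(.516,.604)])
shift([c[0]/1000,c[1]/1000-.001,.083])
E
```

```text
1138 (515.7594604492188, -307.7552490234375) 14.132747650146484 0.09880678145667761
rgb [array([56.24741558, 36.90006892, 20.63473467]), array([110.83139535,  11.56511628,   8.34069767])]
t 10.38 tcp [ 0.5184 -0.307   0.2038] F [-0.1 -0.6  0.6] w 0.0855
tool shift mm [  1.7  -2.8 120.8]
axes (cols x,y,z) [[-0.899, 0.438, 0.001], [0.438, 0.899, 0.0], [-0.001, 0.0, -1.0]]
```

Emit:
arm_command([
  {"fingers":1.0,"x":0.002,"y":-0.0025,"z":0.02,"ax":0.0,"ay":0.0,"az":0.0},
  {"fingers":1.0,"x":0.0,"y":0.0,"z":0.03,"ax":0.0,"ay":0.0,"az":0.0},
  {"fingers":1.0,"x":0.0,"y":0.0,"z":0.03,"ax":0.0,"ay":0.0,"az":0.0},
  {"fingers":1.0,"x":0.0,"y":0.0,"z":0.025,"ax":0.0,"ay":0.0,"az":0.0},
  {"fingers":1.0,"x":0.0,"y":0.0,"z":0.015,"ax":0.0,"ay":0.0,"az":0.0},
  {"fingers":1.0,"x":0.0,"y":0.0,"z":0.0,"ax":0.0,"ay":0.0,"az":0.0},
  {"fingers":1.0,"x":0.0,"y":0.0,"z":0.0,"ax":0.0,"ay":0.0,"az":0.0},
  {"fingers":1.0,"x":0.0,"y":0.0,"z":0.0,"ax":0.0,"ay":0.0,"az":0.0},
])

```text
clock: 11.05
tcp_pos: [0.5158, -0.3097, 0.0849]
orientation: [0.707, 3.059, -0.001]
contact_force: [0.3, -0.3, 1.1]
grip_width: 0.0859
gripper_force: 0.0
```

Emit:
arm_command([
  {"fingers":-1.0,"x":0.0,"y":0.0,"z":0.0,"ax":0.0,"ay":0.0,"az":0.0},
  {"fingers":-1.0,"x":0.0,"y":0.0,"z":0.0,"ax":0.0,"ay":0.0,"az":0.0},
  {"fingers":-1.0,"x":0.0,"y":0.0,"z":0.0,"ax":0.0,"ay":0.0,"az":0.0},
  {"fingers":-1.0,"x":0.0,"y":0.0,"z":0.0,"ax":0.0,"ay":0.0,"az":0.0},
  {"fingers":-1.0,"x":0.0,"y":0.0,"z":0.0,"ax":0.0,"ay":0.0,"az":0.0},
  {"fingers":-1.0,"x":0.0,"y":0.0,"z":0.0,"ax":0.0,"ay":0.0,"az":0.0},
  {"fingers":-1.0,"x":0.0,"y":0.0,"z":0.0,"ax":0.0,"ay":0.0,"az":0.0},
  {"fingers":-1.0,"x":0.0,"y":0.0,"z":0.0,"ax":0.0,"ay":0.0,"az":0.0},
  {"fingers":-1.0,"x":0.0,"y":0.0,"z":0.0,"ax":0.0,"ay":0.0,"az":0.0},
  {"fingers":-1.0,"x":0.0,"y":0.0,"z":0.0,"ax":0.0,"ay":0.0,"az":0.0},
], grip_force=90)

```text
clock: 11.88
tcp_pos: [0.5154, -0.309, 0.0841]
orientation: [0.708, 3.06, 0.001]
contact_force: [0.6, 2.6, 5.3]
grip_width: 0.0261
gripper_force: 88.2
```

Emit:
arm_command([
  {"fingers":-1.0,"x":0.0,"y":0.0,"z":-0.01,"ax":0.0,"ay":0.0,"az":0.0},
  {"fingers":-1.0,"x":0.0,"y":0.0,"z":-0.025,"ax":0.0,"ay":0.0,"az":0.0},
  {"fingers":-1.0,"x":0.0,"y":0.0,"z":-0.035,"ax":0.0,"ay":0.0,"az":0.0},
  {"fingers":-1.0,"x":0.0,"y":0.0,"z":-0.035,"ax":0.0,"ay":0.0,"az":0.0},
  {"fingers":-1.0,"x":0.0,"y":0.0,"z":-0.03,"ax":0.0,"ay":0.0,"az":0.0},
  {"fingers":-1.0,"x":0.0,"y":0.0,"z":-0.02,"ax":0.0,"ay":0.0,"az":0.0},
  {"fingers":-1.0,"x":0.0,"y":0.0,"z":0.0,"ax":0.0,"ay":0.0,"az":0.0},
])

```text
clock: 12.47
tcp_pos: [0.5164, -0.3109, 0.2433]
orientation: [0.708, 3.053, -0.003]
contact_force: [1.0, 0.3, -2.5]
grip_width: 0.026
gripper_force: 89.2
```

Emit:
arm_command([
  {"fingers":-1.0,"x":0.008,"y":0.02,"z":0.0,"ax":0.0,"ay":0.0,"az":0.0},
  {"fingers":-1.0,"x":0.016,"y":0.038,"z":0.0,"ax":0.0,"ay":0.0,"az":0.0},
  {"fingers":-1.0,"x":0.016,"y":0.038,"z":0.0,"ax":0.0,"ay":0.0,"az":0.0},
  {"fingers":-1.0,"x":0.016,"y":0.038,"z":0.0,"ax":0.0,"ay":0.0,"az":0.0},
  {"fingers":-1.0,"x":0.016,"y":0.038,"z":0.0,"ax":0.0,"ay":0.0,"az":0.0},
  {"fingers":-1.0,"x":0.016,"y":0.038,"z":0.0,"ax":0.0,"ay":0.0,"az":0.0},
  {"fingers":-1.0,"x":0.016,"y":0.038,"z":0.0,"ax":0.0,"ay":0.0,"az":0.0},
  {"fingers":-1.0,"x":0.016,"y":0.038,"z":0.0,"ax":0.0,"ay":0.0,"az":0.0},
  {"fingers":-1.0,"x":0.011,"y":0.036,"z":0.0,"ax":0.0,"ay":0.0,"az":0.0},
  {"fingers":-1.0,"x":0.004,"y":0.021,"z":0.0,"ax":0.0,"ay":0.0,"az":0.0},
])

```text
clock: 13.3
tcp_pos: [0.5425, 0.0637, 0.2367]
orientation: [-0.699, -3.059, -0.001]
contact_force: [1.7, 0.2, -3.4]
grip_width: 0.0259
gripper_force: 89.5
```

Emit:
arm_command([
  {"fingers":-1.0,"x":0.0,"y":0.0,"z":0.0,"ax":0.0,"ay":0.0,"az":0.0},
  {"fingers":-1.0,"x":0.0,"y":0.0,"z":0.0,"ax":0.0,"ay":0.0,"az":0.0},
  {"fingers":-1.0,"x":0.0,"y":0.0,"z":0.0,"ax":0.0,"ay":0.0,"az":0.0},
  {"fingers":-1.0,"x":0.0,"y":0.0,"z":0.0,"ax":0.0,"ay":0.0,"az":0.0},
  {"fingers":-1.0,"x":0.0,"y":0.0,"z":0.0,"ax":0.0,"ay":0.0,"az":0.0},
])

```text
clock: 13.72
tcp_pos: [0.5438, 0.0565, 0.238]
orientation: [-0.712, -3.059, 0.001]
contact_force: [-0.4, 0.1, -4.0]
grip_width: 0.0257
gripper_force: 89.6
```

```bash
python3 - <<'E'
from h import *
for i in range(2): shift([.5447,.0594,.2011]) if i==0 else None
f=grab('side');cv2.imwrite('pics/s5.png',cv2.resize(f['frame'][60:300,140:420,::-1],None,fx=2,fy=2))
E
```

```text
t 13.72 tcp [0.5438 0.0565 0.238 ] F [-0.4  0.1 -4. ] w 0.0257
tool shift mm [ 0.5  3.1 36.9]
axes (cols x,y,z) [[-0.897, 0.442, -0.001], [0.442, 0.897, -0.001], [0.001, -0.001, -1.0]]
```

View pics/s5.png

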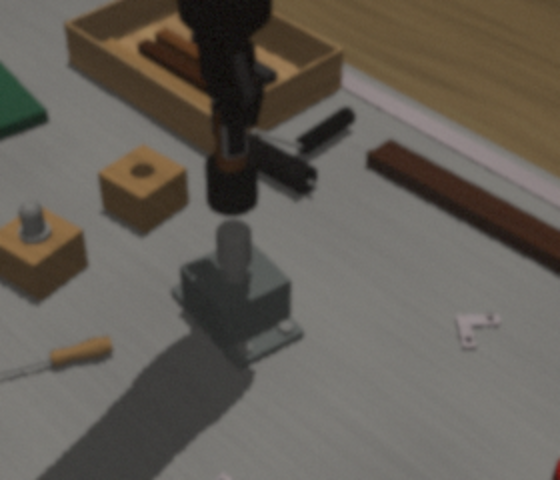

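The mallet head (232,185) hangs right above the upright stake (233,245). I'll lower to just above contact, then press slowly.

Emit:
arm_command([
  {"fingers":-1.0,"x":0.0,"y":0.002,"z":0.006,"ax":0.0,"ay":0.0,"az":0.0},
  {"fingers":-1.0,"x":0.0,"y":0.0,"z":0.008,"ax":0.0,"ay":0.0,"az":0.0},
  {"fingers":-1.0,"x":0.0,"y":0.0,"z":0.007,"ax":0.0,"ay":0.0,"az":0.0},
  {"fingers":-1.0,"x":0.0,"y":0.0,"z":0.005,"ax":0.0,"ay":0.0,"az":0.0},
  {"fingers":-1.0,"x":0.0,"y":0.0,"z":0.004,"ax":0.0,"ay":0.0,"az":0.0},
  {"fingers":-1.0,"x":0.0,"y":0.0,"z":0.002,"ax":0.0,"ay":0.0,"az":0.0},
  {"fingers":-1.0,"x":0.0,"y":0.0,"z":0.0,"ax":0.0,"ay":0.0,"az":0.0},
  {"fingers":-1.0,"x":0.0,"y":0.0,"z":0.0,"ax":0.0,"ay":0.0,"az":0.0},
  {"fingers":-1.0,"x":0.0,"y":0.0,"z":0.0,"ax":0.0,"ay":0.0,"az":0.0},
])

```text
clock: 14.52
tcp_pos: [0.5453, 0.06, 0.2068]
orientation: [0.708, 3.06, 0.0]
contact_force: [0.0, -0.4, -3.1]
grip_width: 0.026
gripper_force: 89.5
```

Emit:
arm_command([
  {"fingers":-1.0,"x":0.0,"y":0.0,"z":0.0006,"ax":0.0,"ay":0.0,"az":0.0},
  {"fingers":-1.0,"x":0.0,"y":0.0,"z":0.0006,"ax":0.0,"ay":0.0,"az":0.0},
  {"fingers":-1.0,"x":0.0,"y":0.0,"z":0.0006,"ax":0.0,"ay":0.0,"az":0.0},
  {"fingers":-1.0,"x":0.0,"y":0.0,"z":0.0006,"ax":0.0,"ay":0.0,"az":0.0},
  {"fingers":-1.0,"x":0.0,"y":0.0,"z":0.0006,"ax":0.0,"ay":0.0,"az":0.0},
])

```text
clock: 14.93
tcp_pos: [0.5451, 0.06, 0.2034]
orientation: [0.708, 3.061, 0.0]
contact_force: [0.0, -0.8, -3.8]
grip_width: 0.0257
gripper_force: 89.5
```

Emit:
arm_command([
  {"fingers":-1.0,"x":0.0,"y":0.0,"z":0.0006,"ax":0.0,"ay":0.0,"az":0.0},
  {"fingers":-1.0,"x":0.0,"y":0.0,"z":0.0006,"ax":0.0,"ay":0.0,"az":0.0},
  {"fingers":-1.0,"x":0.0,"y":0.0,"z":0.0006,"ax":0.0,"ay":0.0,"az":0.0},
  {"fingers":-1.0,"x":0.0,"y":0.0,"z":0.0006,"ax":0.0,"ay":0.0,"az":0.0},
  {"fingers":-1.0,"x":0.0,"y":0.0,"z":0.0006,"ax":0.0,"ay":0.0,"az":0.0},
])

```text
clock: 15.35
tcp_pos: [0.5459, 0.0598, 0.2015]
orientation: [0.708, 3.059, 0.001]
contact_force: [-1.1, -0.7, 5.4]
grip_width: 0.0256
gripper_force: 90.3
```

```bash
python3 -c "
from h import *
o=r.get_obs();print(o['contact_force'],o['tcp_pos'])"
```

```text
[-1.08366646 -0.68958328  5.37253417] [0.5459019  0.05980339 0.20146158]
```

Emit:
arm_command([
  {"fingers":-1.0,"x":0.0,"y":0.0,"z":0.0005,"ax":0.0,"ay":0.0,"az":0.0},
  {"fingers":-1.0,"x":0.0,"y":0.0,"z":0.0005,"ax":0.0,"ay":0.0,"az":0.0},
  {"fingers":-1.0,"x":0.0,"y":0.0,"z":0.0005,"ax":0.0,"ay":0.0,"az":0.0},
])

```text
clock: 15.6
tcp_pos: [0.5458, 0.0599, 0.1999]
orientation: [0.708, 3.059, 0.001]
contact_force: [-1.2, -1.8, 5.2]
grip_width: 0.026
gripper_force: 90.4
```

Emit:
arm_command([
  {"fingers":-1.0,"x":0.0,"y":0.0,"z":0.0005,"ax":0.0,"ay":0.0,"az":0.0},
  {"fingers":-1.0,"x":0.0,"y":0.0,"z":0.0005,"ax":0.0,"ay":0.0,"az":0.0},
  {"fingers":-1.0,"x":0.0,"y":0.0,"z":0.0005,"ax":0.0,"ay":0.0,"az":0.0},
  {"fingers":-1.0,"x":0.0,"y":0.0,"z":0.0005,"ax":0.0,"ay":0.0,"az":0.0},
])

```text
clock: 15.93
tcp_pos: [0.5458, 0.0598, 0.198]
orientation: [0.708, 3.059, 0.001]
contact_force: [-1.4, -1.7, 6.0]
grip_width: 0.0259
gripper_force: 90.4
```

Emit:
arm_command([
  {"fingers":-1.0,"x":0.0,"y":0.0,"z":0.0005,"ax":0.0,"ay":0.0,"az":0.0},
  {"fingers":-1.0,"x":0.0,"y":0.0,"z":0.0005,"ax":0.0,"ay":0.0,"az":0.0},
  {"fingers":-1.0,"x":0.0,"y":0.0,"z":0.0005,"ax":0.0,"ay":0.0,"az":0.0},
  {"fingers":-1.0,"x":0.0,"y":0.0,"z":0.0005,"ax":0.0,"ay":0.0,"az":0.0},
])

```text
clock: 16.27
tcp_pos: [0.5459, 0.0599, 0.196]
orientation: [0.708, 3.059, 0.001]
contact_force: [-0.8, -1.0, 5.9]
grip_width: 0.0256
gripper_force: 90.5
```

Emit:
arm_command([
  {"fingers":-1.0,"x":0.0,"y":0.0,"z":0.0005,"ax":0.0,"ay":0.0,"az":0.0},
  {"fingers":-1.0,"x":0.0,"y":0.0,"z":0.0005,"ax":0.0,"ay":0.0,"az":0.0},
  {"fingers":-1.0,"x":0.0,"y":0.0,"z":0.0005,"ax":0.0,"ay":0.0,"az":0.0},
  {"fingers":-1.0,"x":0.0,"y":0.0,"z":0.0005,"ax":0.0,"ay":0.0,"az":0.0},
])

```text
clock: 16.6
tcp_pos: [0.5466, 0.0598, 0.195]
orientation: [0.708, 3.057, 0.002]
contact_force: [-2.7, -1.6, 16.1]
grip_width: 0.0257
gripper_force: 91.3
```

Force jumped (about 20 N on the stake) and sinking stopped. A small extra press to confirm the lock.

Emit:
arm_command([
  {"fingers":-1.0,"x":0.0,"y":0.0,"z":0.0003,"ax":0.0,"ay":0.0,"az":0.0},
  {"fingers":-1.0,"x":0.0,"y":0.0,"z":0.0002,"ax":0.0,"ay":0.0,"az":0.0},
  {"fingers":-1.0,"x":0.0,"y":0.0,"z":0.0,"ax":0.0,"ay":0.0,"az":0.0},
])

```text
clock: 16.85
tcp_pos: [0.5469, 0.0599, 0.195]
orientation: [0.708, 3.057, 0.003]
contact_force: [-2.9, -1.5, 14.7]
grip_width: 0.0258
gripper_force: 91.4
```

Locked: z holds at 0.195 under load, total downforce well above 17 N. Now lift off and carry the mallet back.

Emit:
arm_command([
  {"fingers":-1.0,"x":0.0,"y":0.0,"z":-0.002,"ax":0.0,"ay":0.0,"az":0.0},
  {"fingers":-1.0,"x":0.0,"y":0.0,"z":-0.004,"ax":0.0,"ay":0.0,"az":0.0},
  {"fingers":-1.0,"x":0.0,"y":0.0,"z":-0.008,"ax":0.0,"ay":0.0,"az":0.0},
  {"fingers":-1.0,"x":0.0,"y":0.0,"z":-0.016,"ax":0.0,"ay":0.0,"az":0.0},
  {"fingers":-1.0,"x":0.0,"y":0.0,"z":-0.015,"ax":0.0,"ay":0.0,"az":0.0},
  {"fingers":-1.0,"x":0.0,"y":0.0,"z":-0.005,"ax":0.0,"ay":0.0,"az":0.0},
  {"fingers":-1.0,"x":0.0,"y":0.0,"z":0.0,"ax":0.0,"ay":0.0,"az":0.0},
])

```text
clock: 17.43
tcp_pos: [0.5458, 0.0602, 0.2438]
orientation: [0.708, 3.059, 0.002]
contact_force: [-0.3, 0.6, -3.9]
grip_width: 0.026
gripper_force: 89.6
```

Emit:
arm_command([
  {"fingers":-1.0,"x":-0.008,"y":-0.021,"z":0.0,"ax":0.0,"ay":0.0,"az":0.0},
  {"fingers":-1.0,"x":-0.016,"y":-0.038,"z":0.0,"ax":0.0,"ay":0.0,"az":0.0},
  {"fingers":-1.0,"x":-0.016,"y":-0.038,"z":0.0,"ax":0.0,"ay":0.0,"az":0.0},
  {"fingers":-1.0,"x":-0.016,"y":-0.038,"z":0.0,"ax":0.0,"ay":0.0,"az":0.0},
  {"fingers":-1.0,"x":-0.016,"y":-0.038,"z":0.0,"ax":0.0,"ay":0.0,"az":0.0},
  {"fingers":-1.0,"x":-0.016,"y":-0.038,"z":0.0,"ax":0.0,"ay":0.0,"az":0.0},
  {"fingers":-1.0,"x":-0.016,"y":-0.038,"z":0.0,"ax":0.0,"ay":0.0,"az":0.0},
  {"fingers":-1.0,"x":-0.016,"y":-0.038,"z":0.0,"ax":0.0,"ay":0.0,"az":0.0},
  {"fingers":-1.0,"x":-0.011,"y":-0.036,"z":0.0,"ax":0.0,"ay":0.0,"az":0.0},
  {"fingers":-1.0,"x":-0.004,"y":-0.022,"z":0.0,"ax":0.0,"ay":0.0,"az":0.0},
])

```text
clock: 18.27
tcp_pos: [0.5128, -0.3143, 0.2414]
orientation: [-0.715, -3.058, 0.004]
contact_force: [-0.5, -0.7, -4.1]
grip_width: 0.0258
gripper_force: 89.5
```

Emit:
arm_command([
  {"fingers":-1.0,"x":0.0,"y":0.0,"z":0.02,"ax":0.0,"ay":0.0,"az":0.0},
  {"fingers":-1.0,"x":0.0,"y":0.0,"z":0.03,"ax":0.0,"ay":0.0,"az":0.0},
  {"fingers":-1.0,"x":0.0,"y":0.0,"z":0.03,"ax":0.0,"ay":0.0,"az":0.0},
  {"fingers":-1.0,"x":0.0,"y":0.0,"z":0.03,"ax":0.0,"ay":0.0,"az":0.0},
  {"fingers":-1.0,"x":0.0,"y":0.0,"z":0.02,"ax":0.0,"ay":0.0,"az":0.0},
  {"fingers":-1.0,"x":0.0,"y":0.0,"z":0.01,"ax":0.0,"ay":0.0,"az":0.0},
  {"fingers":-1.0,"x":0.0,"y":0.0,"z":0.0,"ax":0.0,"ay":0.0,"az":0.0},
  {"fingers":-1.0,"x":0.0,"y":0.0,"z":0.0,"ax":0.0,"ay":0.0,"az":0.0},
  {"fingers":-1.0,"x":0.0,"y":0.0,"z":0.0,"ax":0.0,"ay":0.0,"az":0.0},
])

```text
clock: 19.02
tcp_pos: [0.5157, -0.3099, 0.1037]
orientation: [0.708, 3.058, -0.001]
contact_force: [-0.1, -0.5, -2.8]
grip_width: 0.0256
gripper_force: 89.6
```

```bash
python3 - <<'E'
from h import *
shift([.5155,-.309,.0845])
for n in ('side','top'):
    P=pts(grab(n)).reshape(-1,3);Q=P[(np.hypot(P[:,0]-.5455,P[:,1]-.058)<.03)&(P[:,2]>.095)&(P[:,2]<.13)]
    print(n,len(Q),Q.mean(0).round(4),np.percentile(Q[:,2],[50,95]).round(4))
E
```

```text
t 19.02 tcp [ 0.5157 -0.3099  0.1037] F [-0.1 -0.5 -2.8] w 0.0256
tool shift mm [ 0.6  0.7 19.2]
axes (cols x,y,z) [[-0.898, 0.439, 0.002], [0.439, 0.898, -0.001], [-0.002, -0.0, -1.0]]
side 264 [0.5436 0.0548 0.1083] [0.111  0.1138]
top 318 [0.5455 0.0567 0.1099] [0.1101 0.1123]
```

Emit:
arm_command([
  {"fingers":-1.0,"x":0.0,"y":0.0,"z":0.006,"ax":0.0,"ay":0.0,"az":0.0},
  {"fingers":-1.0,"x":0.0,"y":0.0,"z":0.006,"ax":0.0,"ay":0.0,"az":0.0},
  {"fingers":-1.0,"x":0.0,"y":0.0,"z":0.004,"ax":0.0,"ay":0.0,"az":0.0},
  {"fingers":-1.0,"x":0.0,"y":0.0,"z":0.001,"ax":0.0,"ay":0.0,"az":0.0},
  {"fingers":-1.0,"x":0.0,"y":0.0,"z":0.001,"ax":0.0,"ay":0.0,"az":0.0},
  {"fingers":-1.0,"x":0.0,"y":0.0,"z":0.0005,"ax":0.0,"ay":0.0,"az":0.0},
  {"fingers":-1.0,"x":0.0,"y":0.0,"z":0.0,"ax":0.0,"ay":0.0,"az":0.0},
  {"fingers":-1.0,"x":0.0,"y":0.0,"z":0.0,"ax":0.0,"ay":0.0,"az":0.0},
])

```text
clock: 19.78
tcp_pos: [0.5147, -0.3091, 0.0842]
orientation: [-0.708, -3.06, -0.001]
contact_force: [-1.6, 2.2, 1.9]
grip_width: 0.026
gripper_force: 90.2
```

Touching the bench; release and retreat.

Emit:
arm_command([
  {"fingers":-0.3,"x":0.0,"y":0.0,"z":0.0,"ax":0.0,"ay":0.0,"az":0.0},
  {"fingers":0.0,"x":0.0,"y":0.0,"z":0.0,"ax":0.0,"ay":0.0,"az":0.0},
  {"fingers":0.5,"x":0.0,"y":0.0,"z":0.0,"ax":0.0,"ay":0.0,"az":0.0},
  {"fingers":1.0,"x":0.0,"y":0.0,"z":0.0,"ax":0.0,"ay":0.0,"az":0.0},
  {"fingers":1.0,"x":0.0,"y":0.0,"z":0.0,"ax":0.0,"ay":0.0,"az":0.0},
  {"fingers":1.0,"x":0.0,"y":0.0,"z":0.0,"ax":0.0,"ay":0.0,"az":0.0},
  {"fingers":1.0,"x":0.0,"y":0.0,"z":0.0,"ax":0.0,"ay":0.0,"az":0.0},
  {"fingers":1.0,"x":0.0,"y":0.0,"z":0.0,"ax":0.0,"ay":0.0,"az":0.0},
])

```text
clock: 20.45
tcp_pos: [0.5148, -0.3093, 0.084]
orientation: [0.708, 3.061, -0.0]
contact_force: [0.1, -0.5, -0.5]
grip_width: 0.0855
gripper_force: 0.0
```

Emit:
arm_command([
  {"fingers":1.0,"x":0.0,"y":0.0,"z":-0.01,"ax":0.0,"ay":0.0,"az":0.0},
  {"fingers":1.0,"x":0.0,"y":0.0,"z":-0.025,"ax":0.0,"ay":0.0,"az":0.0},
  {"fingers":1.0,"x":0.0,"y":0.0,"z":-0.035,"ax":0.0,"ay":0.0,"az":0.0},
  {"fingers":1.0,"x":0.0,"y":0.0,"z":-0.035,"ax":0.0,"ay":0.0,"az":0.0},
  {"fingers":1.0,"x":0.0,"y":0.0,"z":-0.02,"ax":0.0,"ay":0.0,"az":0.0},
  {"fingers":1.0,"x":0.0,"y":0.0,"z":0.0,"ax":0.0,"ay":0.0,"az":0.0},
  {"fingers":1.0,"x":0.0,"y":0.0,"z":0.0,"ax":0.0,"ay":0.0,"az":0.0},
])

```text
clock: 21.03
tcp_pos: [0.5155, -0.3097, 0.211]
orientation: [0.708, 3.057, -0.001]
contact_force: [0.0, 0.4, -1.2]
grip_width: 0.0853
gripper_force: 0.0
```

```bash
python3 - <<'E'
from h import *
f=grab('side');cv2.imwrite('pics/s6.png',f['frame'][...,::-1])
P=pts(grab('wrist')).reshape(-1,3);Q=P[(np.hypot(P[:,0]-.516,P[:,1]+.308)<.03)&(P[:,2]>.09)&(P[:,2]<.11)]
print(len(Q),Q.mean(0).round(4),r.get_obs()['contact_force'])
E
```

```text
1130 [ 0.5136 -0.3074  0.0982] [ 0.58417054 -0.52336754 -0.12427392]
```

View pics/s6.png

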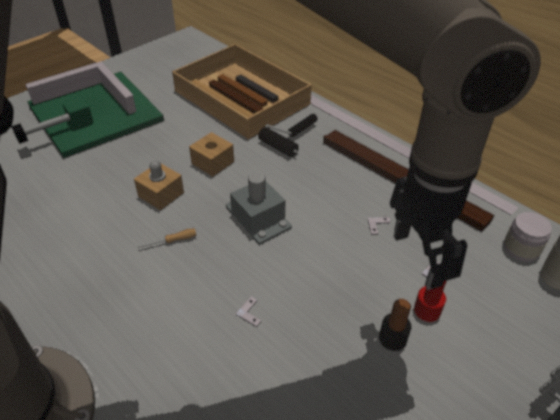

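The stake is upright in the socket (257,190), the mallet stands at (396,325), and the other things are where they were. Handing in.

```bash
python3 -c "
from bench import r
print(r.hand_in())"
```

```text
the job is handed in; nothing more can be done
None
```

I handed the job in at about 21 s: the stake is locked in the socket after sinking about 7 mm, with no force reading implying more than about 20 N on it. The mallet stands upright on its spot and nothing else appears to have moved. The hand-in returned no verdict.

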